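# Index the bench turret and pin it with the drift

### The job

Turn the bench turret one click, whichever way is needed, so that the tall dark flux jar stands at the pointer on the front of the stand, and let it click in. Then take the tapered steel drift from its wooden block and push it down through the drilled lug of the dial into the fixed lug of the stand, right home to its collar, so that it draws the dial into line and locks it; leave it there. Keep everything on the dial upright and in its well, and leave the things on the bench round about where they are.

Things in the scene. Friction and masses are not known exactly. Their poses are not given: they have to be found in the camera images.
- turret: fixed steel stand of the turret on the bench, 200 mm across; origin at the centre of its foot on the bench top, on the dial's vertical axis; z up; its -x axis points to the front pointer (a steel arm ending in a small upright nib 140 mm from the axis); the fixed drilled lug is on its -y side, 120 mm from the axis
- dial (a joint): angle of the dial on the stand, rad, anticlockwise from above positive; starts clicked in near 0.03; stops at -1.40 and 1.45. A hidden spring ball clicks at -1.017, 0.03 and 1.077; leaving a click takes 3 to 5 N at a post, between clicks about 1 N. A click leaves the holes 3.6 mm (0.03 rad) past true line; they are in line at -1.047, 0 and 1.047, where the drift pulls the dial
- dial_top (a point): centre of the top of the round steel dial, on its axis, 42 mm above the bench; disc 220 mm across, 10 mm thick. Six round wells 75 mm from the axis, 60 degrees apart (inner 66, outer 72 mm, rim 7 mm high); half-way between them six lugs reach out to 138 mm: four with a 16 mm through hole, two with a post, all centred 120 mm from the axis
- near_post (a point): middle of the grip of one upright round steel post of the dial (16 mm diameter, standing free from 5 mm to 60 mm above the dial, its middle 80 mm above the bench), 120 mm from the dial's axis; turns with the dial; at the start it is on the front left of the dial (150 degrees anticlockwise of the stand's +x)
- far_post (a point): the same on the other post, at the start at the back left (30 degrees anticlockwise of the stand's +x)
- lock_hole (a point): mouth of the 16 mm hole in the stand's fixed lug, on the hole's axis, 30 mm above the bench; hole is 30 mm deep; 2 mm above it lies the dial, whose lug hole (10 mm deep) has its mouth 12 mm above this point. The drift belongs here
- front_mark (a point): point at the height of the dial's top (42 mm), fixed, 75 mm from the axis towards the front pointer: the middle of the well that is at the front
- flux_mid (a point): middle of the flux jar: dark jar with black lid, 54 mm diameter, 74 mm high, the tallest thing on the dial; loose in a well next to the front one, left or right; point half-way up, z up
- reel_mid (a point): middle of the solder reel (flanged spool, 60 mm diameter, 30 mm high), loose in the other well next to the front one; point half-way up
- patina_mid (a point): middle of the patina jar (short wide jar, 60 mm diameter, 61 mm high), loose in the well that is at the front at the start; point half-way up
- drift_grip (a point): middle of the grip of the tapered drift, a loose 102 mm steel pin, 0.12 kg, upright at the start: tip 5 mm wide, widening over 23 mm to 14.4 mm, parallel for 17 mm, then a collar 24 mm wide, 5 mm thick, then a round grip 16 mm wide, 57 mm long. This point is 75 mm above the tip, 27 mm below the top; z points from tip to grip
- drift_collar (a point): centre of the underside of the drift's collar, 40 mm above its tip; 42 mm above the bench when it is home in the turret
- block: fixed wooden block, 54 x 54 x 46 mm, at the left or right of the turret, with a 17 mm hole in which the drift stands to its collar; origin at the centre of its underside on the bench
- oil_mid (a point): middle of the loose bystander bottle of cutting oil (42 mm across, 96 mm high, upright) on the other side of the turret
- hammer_mid (a point): middle of the loose bystander hammer (104 x 130 x 23 mm, lying)
- stone_mid (a point): middle of the loose bystander oilstone (40 x 112 x 14 mm, lying)
- tape_mid (a point): middle of the loose bystander roll of masking tape (93 mm across, 19 mm high, lying)

How it is judged:
On the way, in this order (a step that is already met when the one before it is completed fails the run):
1. the dial has clicked in one position on, with the flux jar at the front pointer (horizontal distance between flux_mid and front_mark below 0.012 m and (value of joint dial between 1.03 and 1.11 rad or value of joint dial between -1.07 and -0.98 rad) and velocity of joint dial between -0.1 and 0.1 rad/s), for 0.2 s.
2. the drift is home in dial and stand (horizontal distance between flux_mid and front_mark below 0.012 m and horizontal distance between drift_collar and lock_hole below 0.004 m and z of drift_collar in the frame of turret below 0.045 m), for 0.2 s.
At the end, for the whole second after the job is handed in: Flux jar within 12 mm of front mark; dial at rest within 0.02 rad of -1.047 or 1.047; drift upright (0.08 rad) within 4 mm of the lock hole's axis, collar within 3 mm of the dial; jars and reel upright (0.15 rad), down in their wells; bystanders within 20 mm of their start (all of step 2 and (value of joint dial between 1.027 and 1.067 rad or value of joint dial between -1.067 and -1.027 rad) and angle between drift_grip's own z axis and vertical below 0.08 rad and angle between each of flux_mid, patina_mid, reel_mid's own z axis and vertical below 0.15 rad and height (world z) of flux_mid below 0.083 m and height (world z) of patina_mid below 0.077 m and height (world z) of reel_mid below 0.062 m and distance of each of oil_mid, hammer_mid, stone_mid, tape_mid from where it was at the start of the episode below 0.02 m and velocity of joint dial between -0.05 and 0.05 rad/s); the robot touches nothing.
It fails at once if a jar or the reel on the dial tips over (angle between any of flux_mid, patina_mid, reel_mid's own z axis and vertical above 0.5 rad).
It fails at once if a bystander on the bench is pushed away by more than 30 mm (distance of any of oil_mid, hammer_mid, stone_mid, tape_mid from where it was at the start of the episode above 0.03 m).
It also fails if it takes over 64 s, if anything falls off the work surface, if the arm or the gripper's body presses on something with over 40 N, if the wrist force passes 120 N, or if a joint passes its speed limit or range.

### The arm

A 7-joint arm with a two-finger parallel gripper is mounted at the origin on a cart in front of the work surface, level with it; the furniture and walls round the work are solid. World frame = base frame: x ahead of the robot, y to its left, z up, the work surface at z = 0. Lengths are in m, angles in rad, forces in N, time in s.
With the tool pointing down it reaches from about 0.425 to 0.8 m from the base axis. Payload 8.3 kg.
Tool frame: the origin (TCP) lies on the centre line of the jaws, within the pads' length; the fingertips stand manip.nose_length ahead of it and the grasp point (between the pads) lies 2 mm behind it (manip.nose_length is the distance from the TCP to the fingertips, in m); z points along the fingers, y is the line along which they close (so a half turn about z gives the same grasp; the last joint's range is limited). The gripper opens to 85 mm and grips with 20 to 120 N. Pads are 22 mm wide; open, the fingers measure 114 mm over their backs; the gripper's body (76 mm by 85 mm) begins 54 mm behind the grasp point. The pads swing forward as they close: fully open they stand 13 mm farther back than shut.
Start: joints at [-1.27, 0.383, 0.016, 1.37, -0.006, 1.388, -0.046], TCP at [0.222, 0.584, 0.248] pointing down, gripper open.
Joint ranges: [-2.95, 2.95], [-0.25, 2.06], [-1.52, 1.56], [0.18, 2.33], [-1.44, 4.58], [0.02, 2.06], [-3.01, 3.01]. Speed limits (rad/s): [2.39, 2.39, 3.01, 3.01, 3.14, 3.14, 3.14].

### API

Orientations are given as [roll, pitch, yaw] about the fixed x, y, z axes, in that order (R = Rz(yaw) Ry(pitch) Rx(roll)).
In Python, from cell import manip, viewer, job gives the robot as it stands. The module is installed in compiled form; this text tells all that it offers.
- The arm moves only by the tool apply_moves, never from a script. Its argument "moves" is a list of rows, each a list of 7 numbers: the opening in per cent of the stroke, from 0 (shut) to 100 (fully open), then the shift along the tool's x, y, z in mm, then the turn, a rotation vector about the tool's x, y, z in rad. A call has 1 to 8 rows; each row shifts and turns the commanded pose from where the row before left it, along the tool's axes as they then stand; what a row does not reach is not made up. A row lasts 1/12 s, in which the tool goes at most 41.7 mm and 7.16 degrees, less where a joint would pass 70% of its speed; a pose out of reach is approached as far as the arm can. A call with a gripper value outside its range is refused whole. The fingers move at their own pace and stop on an object; "grip_force" is the grip in N (left out, the last holds). Time passes only in rows, so rows that do not move let the fingers close. It gives the time, the measured TCP pose, the force, the opening and the grip force at its end, in the units of the state.
- manip.read_state(): the state, without advancing time (a new reading comes with each control period).
- viewer.capture(name): name is "scene" or "top" or "wrist"; returns (picture, depth): 480x640x3 uint8, red, green, blue; 480x640 float32, m along the optical axis (not along the pixel's ray), 0 where there is no reading.
- viewer.camera_info(name): a dict with "mtx" (3x3 intrinsics, pixels), "world_from_camera" (4x4, takes a point from camera to world coordinates); the wrist camera has in their place "mount" (4x4, takes a point from camera to tool coordinates, whose origin is the TCP and whose axes are the flange's). Camera axes: x right, y down, z forward; pixel columns grow to the right and rows downward; lengths in m; the calibration is good to about 2 mm. A picture is of the moment at which its call begins: read the wrist's pose just before it. camera_info takes no time and is no camera call.
- job.hand_in(): hands the job in; it is judged then, once.
The state is a dict: "clock": time; "q": joint angles; "qd": joint speeds; "tau": joint torques, N m; "position": TCP position; "tcp_rot": TCP orientation; "wrist_force": force on the tool from outside, world axes, zero at the start; "wrist_torque": the same for the moment, N m; "opening": opening from 0.0 (shut) to 1.0 (fully open); "gripper_force": force on a finger pad.
Only numpy, scipy, OpenCV 4.12 (cv2) and the standard library are available. Lean on these libraries where they do the work, as an engineer would, in place of code of your own. Each camera call takes 0.05 s, during which the arm holds its last target. There are 200 camera calls.

## Working session

There is one attempt and no reset: what is moved stays moved. The work goes in short steps, Python scripts to look and compute and a tool call to move; the robot and the scene stay as the last step left them, time stands still between calls to the robot, and variables do not carry over. Pictures are saved under pics/ and viewed, at most 10 in all, crops included, and the job is handed in when it is done.

Besides the shell and the picture viewer there is one more tool, called as name(argument=value, ...) on one line, values as JSON. apply_moves: Moves the arm, as the interface text tells. Its arguments: {"type":"object","properties":{"moves":{"type":"array"},"grip_force":{"type":"number"}},"required":["moves"]}

```bash
mkdir -p pics; python3 - <<'E'
from cell import manip, viewer
import cv2,numpy as np
s=manip.read_state();print({k:np.round(v,3).tolist() for k,v in s.items()}, manip.nose_length)
for n in("scene","top"):
    p,d=viewer.capture(n);cv2.imwrite(f"pics/{n}.png",p[:,:,::-1]);np.save(f"{n}_d.npy",d);np.save(f"{n}_p.npy",p)
    i=viewer.camera_info(n);print(n,np.round(i["mtx"],1).tolist(),np.round(i["world_from_camera"],4).tolist())
print(viewer.camera_info("wrist"))
E
```

```text
{'clock': 0.0, 'q': [-1.27, 0.384, 0.016, 1.371, -0.006, 1.388, -0.046], 'qd': [-0.0, 0.001, 0.002, -0.001, 0.002, -0.0, 0.002], 'tau': [0.0, -62.761, 0.845, -37.182, 0.017, 0.014, 0.0], 'position': [0.222, 0.584, 0.247], 'tcp_rot': [-3.14, 0.0, 2.778], 'wrist_force': [0.182, -0.339, 0.15], 'wrist_torque': [0.005, -0.026, -0.023], 'gripper_force': 0.0, 'opening': 1.001} 0.017
scene [[623.9, 0.0, 317.2], [0.0, 623.9, 244.6], [0.0, 0.0, 1.0]] [[0.5211, -0.5739, 0.6317, -0.3686], [-0.8534, -0.3609, 0.376, -0.5822], [0.0122, -0.7351, -0.6779, 1.0977], [0.0, 0.0, 0.0, 1.0]]
top [[586.4, 0.0, 324.6], [0.0, 586.4, 244.5], [0.0, 0.0, 1.0]] [[0.0021, -0.9941, 0.108, 0.4203], [-0.9999, -0.0005, 0.0148, -0.0411], [-0.0146, -0.108, -0.994, 1.6597], [0.0, 0.0, 0.0, 1.0]]
{'mtx': array([[347.30417459,   0.        , 321.17570736],
       [  0.        , 347.30417459, 237.43894806],
       [  0.        ,   0.        ,   1.        ]]), 'mount': array([[ 3.21999848e-04, -9.46602397e-01, -3.22403160e-01,
         8.34357631e-02],
       [ 9.99997906e-01,  9.56435471e-04, -1.80942686e-03,
         1.54411702e-04],
       [ 2.02116562e-03, -3.22401902e-01,  9.46600723e-01,
        -1.23989597e-01],
       [ 0.00000000e+00,  0.00000000e+00,  0.00000000e+00,
         1.00000000e+00]])}
```

View pics/top.png

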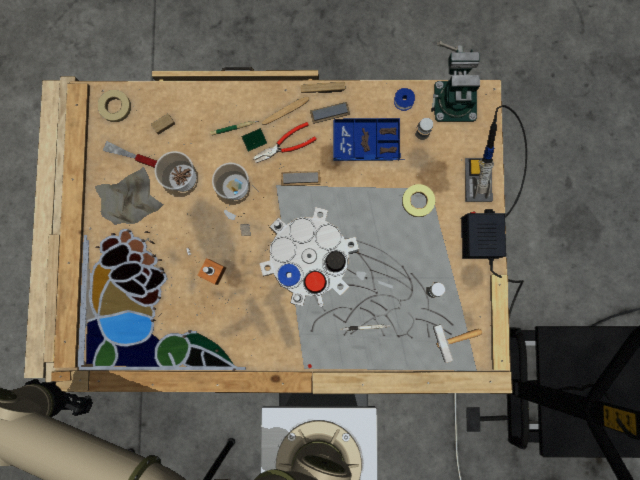

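View pics/scene.png

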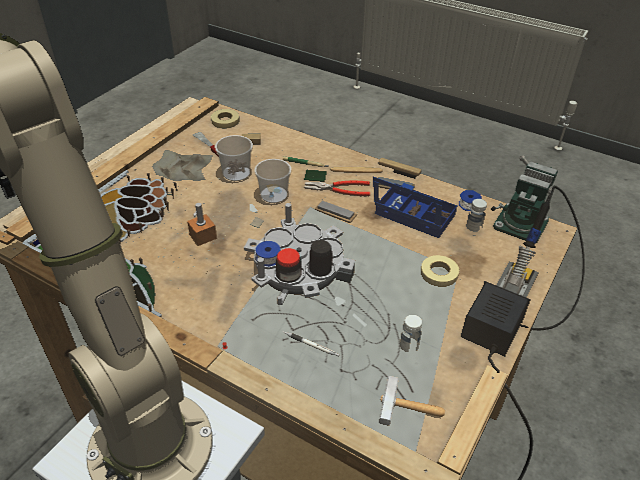

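Top view: dial centre is at about (309,256). The red patina jar (315,282) is at the front, the dark flux jar (336,261) on the right and the blue reel (290,275) on the left. The block with the drift is on the left at (211,271), and the hammer, tape and oil bottle are on the right. The dial therefore has to turn clockwise.

```bash
cat > h.py <<'E'
import numpy as np,cv2
from cell import manip, viewer
from scipy.spatial.transform import Rotation as R
def info(n):
    i=viewer.camera_info(n)
    if n!="wrist": return i["mtx"],i["world_from_camera"]
    s=manip.read_state();T=np.eye(4);T[:3,:3]=R.from_euler("xyz",s["tcp_rot"]).as_matrix();T[:3,3]=s["position"]
    return i["mtx"],T@i["mount"]
def ray(n,u,v,z,cam=None):
    K,T=cam or info(n);d=T[:3,:3]@np.linalg.solve(K,[u,v,1.]);return T[:3,3]+d*(z-T[2,3])/d[2]
def cloud(d,K,T):
    v,u=np.mgrid[:480,:640];p=np.stack([(u-K[0,2])*d/K[0,0],(v-K[1,2])*d/K[1,1],d],-1);return p@T[:3,:3].T+T[:3,3]
E
python3 - <<'E'
from h import *
p=np.load("top_p.npy");d=np.load("top_d.npy");cam=info("top");W=cloud(d,*cam)
hsv=cv2.cvtColor(p,cv2.COLOR_RGB2HSV).astype(int);H,S,V=hsv[...,0],hsv[...,1],hsv[...,2]
u,v=np.meshgrid(range(640),range(480))
box=(abs(u-309)<55)&(abs(v-256)<55)
def pr(n,m):
    print(n,m.sum(),np.median(u[m]),np.median(v[m]),np.round(np.median(W[m],0),4))
pr("red",box&((H<8)|(H>172))&(S>150)); pr("blue",box&(H>100)&(H<125)&(S>120)); pr("black",box&(V<50)&(W[...,2]>.08))
# posts: high points not jars
m=((box&(abs(W[...,2]-.102)<.012))).astype(np.uint8)
for nm,mm in(("hi",m),("drift",((abs(u-211)<20)&(abs(v-271)<20)&(W[...,2]>.07)).astype(np.uint8)),("blk",((abs(u-211)<20)&(abs(v-271)<20)&(abs(W[...,2]-.046)<.008)).astype(np.uint8))):
    n,l,st,c=cv2.connectedComponentsWithStats(mm)
    for i in range(1,n):
        if st[i,4]>5: print(nm,st[i,4],c[i].round(1),np.round(W[l==i].mean(0),4), ray("top",*c[i],np.median(W[l==i][:,2]),cam).round(4))
c=cv2.resize(p[195:315,160:360],None,fx=4,fy=4,interpolation=cv2.INTER_CUBIC);cv2.imwrite("pics/crop.png",c[:,:,::-1])
E
```

```text
red 339 315.0 281.0 [0.4904 0.0073 0.1023]
blue 349 288.0 275.0 [0.5097 0.0794 0.0717]
black 241 334.0 264.0 [ 0.5373 -0.0431  0.1135]
hi 31 [276.4 222.9] [0.648  0.1118 0.0999] [0.6482 0.1119 0.0991]
hi 10 [335. 252.] [ 0.5691 -0.0458  0.1054] [ 0.5693 -0.0458  0.1035]
hi 10 [329.2 254. ] [ 0.5638 -0.0303  0.1045] [ 0.5639 -0.0303  0.1036]
hi 96 [337.  263.2] [ 0.5391 -0.0511  0.1049] [ 0.5391 -0.0511  0.1054]
hi 8 [337.6 259.1] [ 0.5495 -0.0527  0.1119] [ 0.5495 -0.0527  0.1123]
hi 331 [314.5 281.3] [0.4912 0.0087 0.1019] [0.4912 0.0087 0.1023]
hi 32 [296.5 297.5] [0.4483 0.0561 0.102 ] [0.4483 0.0561 0.1025]
drift 43 [206.5 269.6] [0.5221 0.297  0.1011] [0.5218 0.296  0.1061]
blk 323 [210.4 270.9] [0.5221 0.2981 0.0463] [0.5221 0.2982 0.0461]
```

View pics/crop.png

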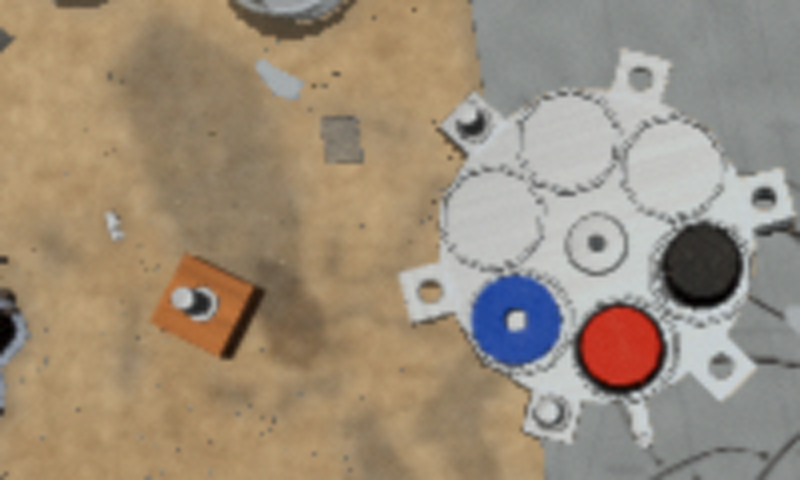

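```bash
cat >> h.py <<'E'
def plan(targets,start=None):
    "targets: list of (x,y,z,yaw,nrows,open); prints tool-axis rows, shift in start axes then turn"
    s=manip.read_state();p=np.array(s["position"]) if start is None else np.array(start[:3]);y=s["tcp_rot"][2] if start is None else start[3]
    for x,yy,z,yw,n,o in targets:
        q=np.array([x,yy,z]);dy=(yw-y+np.pi)%(2*np.pi)-np.pi
        d=(q-p)/n
        for k in range(n):
            a=y+dy*k/n
            print([o,*np.round([np.cos(a)*d[0]+np.sin(a)*d[1],np.sin(a)*d[0]-np.cos(a)*d[1],-d[2]]*np.array(1000),1).tolist(),0,0,round(-dy/n,3)],end=", " if k<n-1 else "\n")
        p=q;y=yw
E
python3 - <<'E'
from h import *
c=ray("top",309.25,255.75,.042);print("centre",c)
plan([(.448,.056,.18,2.778,15,100),(.448,.056,.18,2.89,1,100),(.448,.056,.080,2.89,5,100)])
C=np.array([.564,.026]);a0=np.radians(165.6)
pts=[(*(C+.12*np.array([np.cos(a0-t),np.sin(a0-t)])),.08,2.89-t,1,18) for t in np.linspace(0,1.06,17)[1:]]
plan(pts,(.448,.056,.08,2.89))
E
```

```text
centre [0.5646876  0.02535782 0.042     ]
[100, -26.6, -27.5, 4.5, 0, 0, np.float64(-0.0)], [100, -26.6, -27.5, 4.5, 0, 0, np.float64(-0.0)], [100, -26.6, -27.5, 4.5, 0, 0, np.float64(-0.0)], [100, -26.6, -27.5, 4.5, 0, 0, np.float64(-0.0)], [100, -26.6, -27.5, 4.5, 0, 0, np.float64(-0.0)], [100, -26.6, -27.5, 4.5, 0, 0, np.float64(-0.0)], [100, -26.6, -27.5, 4.5, 0, 0, np.float64(-0.0)], [100, -26.6, -27.5, 4.5, 0, 0, np.float64(-0.0)], [100, -26.6, -27.5, 4.5, 0, 0, np.float64(-0.0)], [100, -26.6, -27.5, 4.5, 0, 0, np.float64(-0.0)], [100, -26.6, -27.5, 4.5, 0, 0, np.float64(-0.0)], [100, -26.6, -27.5, 4.5, 0, 0, np.float64(-0.0)], [100, -26.6, -27.5, 4.5, 0, 0, np.float64(-0.0)], [100, -26.6, -27.5, 4.5, 0, 0, np.float64(-0.0)], [100, -26.6, -27.5, 4.5, 0, 0, np.float64(-0.0)]
[100, 0.0, 0.0, -0.0, 0, 0, -0.112]
[100, 0.0, 0.0, 20.0, 0, 0, -0.0], [100, 0.0, 0.0, 20.0, 0, 0, -0.0], [100, 0.0, 0.0, 20.0, 0, 0, -0.0], [100, 0.0, 0.0, 20.0, 0, 0, -0.0], [100, 0.0, 0.0, 20.0, 0, 0, -0.0]
[18, -0.1, 7.7, -0.0, 0, 0, np.float64(0.066)]
[18, -0.3, 7.9, -0.0, 0, 0, np.float64(0.066)]
[18, -0.3, 7.9, -0.0, 0, 0, np.float64(0.066)]
[18, -0.3, 7.9, -0.0, 0, 0, np.float64(0.066)]
[18, -0.3, 7.9, -0.0, 0, 0, np.float64(0.066)]
[18, -0.3, 7.9, -0.0, 0, 0, np.float64(0.066)]
[18, -0.3, 7.9, -0.0, 0, 0, np.float64(0.066)]
[18, -0.3, 7.9, -0.0, 0, 0, np.float64(0.066)]
[18, -0.3, 7.9, -0.0, 0, 0, np.float64(0.066)]
[18, -0.3, 7.9, -0.0, 0, 0, np.float64(0.066)]
[18, -0.3, 7.9, -0.0, 0, 0, np.float64(0.066)]
[18, -0.3, 7.9, -0.0, 0, 0, np.float64(0.066)]
[18, -0.3, 7.9, -0.0, 0, 0, np.float64(0.066)]
[18, -0.3, 7.9, -0.0, 0, 0, np.float64(0.066)]
[18, -0.3, 7.9, -0.0, 0, 0, np.float64(0.066)]
[18, -0.3, 7.9, -0.0, 0, 0, np.float64(0.066)]
```

apply_moves(moves=[[100,-26.6,-27.5,0,0,0,0],[100,-26.6,-27.5,0,0,0,0],[100,-26.6,-27.5,0,0,0,0],[100,-26.6,-27.5,0,0,0,0],[100,-26.6,-27.5,0,0,0,0],[100,-26.6,-27.5,0,0,0,0],[100,-26.6,-27.5,0,0,0,0],[100,-26.6,-27.5,0,0,0,0]])

```text
clock: 0.77
position: [0.3431, 0.3008, 0.248]
tcp_rot: [-3.141, -0.0, 2.778]
wrist_force: [1.4, 0.7, -0.4]
opening: 0.997
gripper_force: 0.0
```

apply_moves(moves=[[100,-26.6,-27.5,9,0,0,0],[100,-26.6,-27.5,9,0,0,0],[100,-26.6,-27.5,9,0,0,0],[100,-26.6,-27.5,9,0,0,0],[100,-26.6,-27.5,9,0,0,0],[100,-26.6,-27.5,9,0,0,0],[100,-26.6,-27.5,9,0,0,0],[100,0,0,4,0,0,-0.112]])

```text
clock: 1.43
position: [0.4498, 0.0488, 0.1805]
tcp_rot: [-3.139, 0.001, 2.878]
wrist_force: [-0.9, -0.8, -0.5]
opening: 0.999
gripper_force: 0.0
```

```bash
python3 - <<'E'
from h import *
s=manip.read_state();print(s["clock"],np.round(s["position"],4),np.round(s["tcp_rot"],3),np.round(s["q"],2))
plan([(.448,.056,s["position"][2],2.89,1,100)])
p,d=viewer.capture("wrist");cv2.imwrite("pics/w1.png",p[:,:,::-1])
E
```

```text
1.4333 [0.4498 0.0488 0.1805] [-3.139e+00  1.000e-03  2.878e+00] [-0.65  0.05  0.49  1.94 -0.02  1.16  1.16]
[100, 3.6, 6.5, -0.0, 0, 0, np.float64(-0.012)]
```

View pics/w1.png

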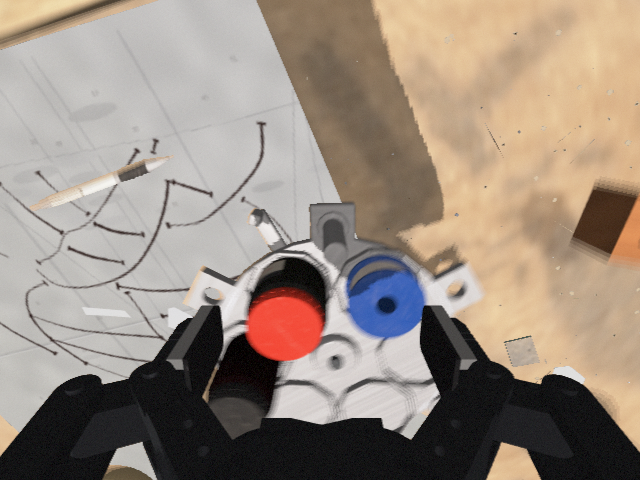

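The wrist view shows the near post at about (334,240) and the red and blue tops behind it. Both are clear of where the fingers will come down.

apply_moves(moves=[[100,3.5,6.5,0,0,0,0],[100,0,0,25,0,0,0],[100,0,0,25,0,0,0],[100,0,0,25,0,0,0],[100,0,0,25,0,0,0],[100,0,0,0,0,0,0],[100,0,0,0,0,0,0]])

```text
clock: 2.07
position: [0.4455, 0.0652, 0.0809]
tcp_rot: [-3.14, -0.003, 2.89]
wrist_force: [0.8, -0.6, 0.2]
opening: 1.001
gripper_force: 0.0
```

apply_moves(moves=[[10,0,0,0,0,0,0],[10,0,0,0,0,0,0],[10,0,0,0,0,0,0],[10,0,0,0,0,0,0],[10,0,0,0,0,0,0],[10,0,0,0,0,0,0]], grip_force=25)

```text
clock: 2.57
position: [0.4469, 0.0631, 0.0819]
tcp_rot: [-3.141, 0.0, 2.889]
wrist_force: [-2.3, -1.2, 6.7]
opening: 0.179
gripper_force: 24.7
```

```bash
python3 - <<'E'
from h import *
s=manip.read_state();C=np.array([.5643,.0257]);v=np.array(s["position"][:2])-C;r=np.hypot(*v);a0=np.arctan2(v[1],v[0]);print(r,np.degrees(a0))
th=a0-np.radians(105.6)
plan([(*(C+r*np.array([np.cos(a0-t),np.sin(a0-t)])),.081,2.889-t,1,10) for t in np.linspace(0,th,17)[1:]])
E
```

```text
0.12326324345478136 162.32823204583937
[10, -0.7, 7.6, 0.9, 0, 0, np.float64(0.062)]
[10, -0.7, 7.6, -0.0, 0, 0, np.float64(0.062)]
[10, -0.7, 7.6, -0.0, 0, 0, np.float64(0.062)]
[10, -0.7, 7.6, -0.0, 0, 0, np.float64(0.062)]
[10, -0.7, 7.6, -0.0, 0, 0, np.float64(0.062)]
[10, -0.7, 7.6, -0.0, 0, 0, np.float64(0.062)]
[10, -0.7, 7.6, -0.0, 0, 0, np.float64(0.062)]
[10, -0.7, 7.6, -0.0, 0, 0, np.float64(0.062)]
[10, -0.7, 7.6, -0.0, 0, 0, np.float64(0.062)]
[10, -0.7, 7.6, -0.0, 0, 0, np.float64(0.062)]
[10, -0.7, 7.6, -0.0, 0, 0, np.float64(0.062)]
[10, -0.7, 7.6, -0.0, 0, 0, np.float64(0.062)]
[10, -0.7, 7.6, -0.0, 0, 0, np.float64(0.062)]
[10, -0.7, 7.6, -0.0, 0, 0, np.float64(0.062)]
[10, -0.7, 7.6, -0.0, 0, 0, np.float64(0.062)]
[10, -0.7, 7.6, -0.0, 0, 0, np.float64(0.062)]
```

apply_moves(moves=[[10,-0.7,4,0,0,0,0.03],[10,-0.7,7.6,0,0,0,0.062],[10,-0.7,7.6,0,0,0,0.062],[10,-0.7,7.6,0,0,0,0.062],[10,-0.7,7.6,0,0,0,0.062],[10,-0.7,7.6,0,0,0,0.062],[10,-0.7,7.6,0,0,0,0.062],[10,-0.7,7.6,0,0,0,0.062]])

```text
clock: 3.23
position: [0.4763, 0.1136, 0.0819]
tcp_rot: [3.141, -0.001, 2.423]
wrist_force: [-3.9, 1.4, 6.9]
opening: 0.179
gripper_force: 24.7
```

```bash
python3 - <<'E'
from h import *
s=manip.read_state();C=np.array([.5643,.0257]);v=np.array(s["position"][:2])-C;r=np.hypot(*v);a0=np.arctan2(v[1],v[0]);print(r,np.degrees(a0),s["wrist_force"],s["qd"])
th=a0-np.radians(105.6)
plan([(*(C+r*np.array([np.cos(a0-t),np.sin(a0-t)])),.081,s["tcp_rot"][2]-t,1,10) for t in np.linspace(0,th,10)[1:]])
E
```

```text
0.12434292898091233 135.02018663806388 [-3.91900961  1.43899517  6.87683356] [-0.12221092  0.17450967  0.07768811 -0.18907374 -0.1167928   0.04999661
 -0.74220215]
[10, -0.7, 7.1, 0.9, 0, 0, np.float64(0.057)]
[10, -0.7, 7.1, -0.0, 0, 0, np.float64(0.057)]
[10, -0.7, 7.1, -0.0, 0, 0, np.float64(0.057)]
[10, -0.7, 7.1, -0.0, 0, 0, np.float64(0.057)]
[10, -0.7, 7.1, -0.0, 0, 0, np.float64(0.057)]
[10, -0.7, 7.1, -0.0, 0, 0, np.float64(0.057)]
[10, -0.7, 7.1, -0.0, 0, 0, np.float64(0.057)]
[10, -0.7, 7.1, -0.0, 0, 0, np.float64(0.057)]
[10, -0.7, 7.1, -0.0, 0, 0, np.float64(0.057)]
```

apply_moves(moves=[[10,-0.7,7.4,0,0,0,0.06],[10,-0.7,7.4,0,0,0,0.06],[10,-0.7,7.4,0,0,0,0.06],[10,-0.7,7.4,0,0,0,0.06],[10,-0.7,7.4,0,0,0,0.06],[10,-0.7,7,0,0,0,0.055],[10,-0.7,6,0,0,0,0.05],[10,0,0,0,0,0,0]])

```text
clock: 3.9
position: [0.5186, 0.1424, 0.0819]
tcp_rot: [3.14, -0.002, 2.019]
wrist_force: [-3.1, 5.2, 7.5]
opening: 0.179
gripper_force: 24.9
```

apply_moves(moves=[[10,0,0,0,0,0,0],[10,0,0,0,0,0,0]])

```text
clock: 4.07
position: [0.5181, 0.1423, 0.082]
tcp_rot: [3.14, -0.002, 2.022]
wrist_force: [-3.9, 5.0, 5.0]
opening: 0.179
gripper_force: 24.8
```

```bash
python3 - <<'E'
from h import *
s=manip.read_state();C=np.array([.5643,.0257]);v=np.array(s["position"][:2])-C;r=np.hypot(*v);a0=np.arctan2(v[1],v[0]);print(r,np.degrees(a0),s["wrist_force"])
E
```

```text
0.12538365493097103 111.62665565655067 [-3.8696555   5.01386349  4.95380389]
```

apply_moves(moves=[[10,-1.5,5,0,0,0,0.05],[10,-1.5,5,0,0,0,0.05],[10,-1,3,0,0,0,0.02],[10,0,0,0,0,0,0],[10,0,0,0,0,0,0],[10,0,0,0,0,0,0]])

```text
clock: 4.57
position: [0.5318, 0.147, 0.0821]
tcp_rot: [3.138, -0.005, 1.906]
wrist_force: [0.9, 14.5, 0.7]
opening: 0.179
gripper_force: 24.7
```

```bash
python3 - <<'E'
from h import *
s=manip.read_state();C=np.array([.5643,.0257]);v=np.array(s["position"][:2])-C;r=np.hypot(*v);a0=np.arctan2(v[1],v[0]);print(r,np.degrees(a0),s["wrist_force"])
p,d=viewer.capture("top");np.save("t2p.npy",p);W=cloud(d,*info("top"))
u,v=np.meshgrid(range(640),range(480));box=(abs(u-309)<55)&(abs(v-256)<55)
m=box&(p.max(-1)<50)&(W[...,2]>.08)&(W[...,2]<.125)
m=m.astype(np.uint8);n,l,st,c=cv2.connectedComponentsWithStats(m)
for i in range(1,n):
    if st[i,4]>30: print(st[i,4],c[i],np.median(W[l==i],0))
m=box&(abs(W[...,2]-.102)<.012)
hsv=cv2.cvtColor(p,cv2.COLOR_RGB2HSV);mm=m&(hsv[...,1]<60)&(hsv[...,2]>80)
n,l,st,c=cv2.connectedComponentsWithStats(mm.astype(np.uint8))
for i in range(1,n):
    if st[i,4]>12: print("post?",st[i,4],c[i],W[l==i].mean(0))
E
```

```text
0.1255720358802442 105.01768409812355 [ 0.86495667 14.47335503  0.74699042]
197 [315.38071066 281.7106599 ] [0.48889787 0.00704908 0.11415816]
post? 28 [318.67857143 210.67857143] [ 0.68101608 -0.00187581  0.10215895]
```

apply_moves(moves=[[100,0,0,0,0,0,0],[100,0,0,0,0,0,0],[100,0,0,0,0,0,0],[100,0,0,0,0,0,0],[100,0,0,0,0,0,0],[100,0,0,0,0,0,0]])

```text
clock: 5.12
position: [0.5316, 0.141, 0.0812]
tcp_rot: [-3.141, 0.0, 1.9]
wrist_force: [-0.3, -0.3, 0.1]
opening: 0.999
gripper_force: 0.0
```

apply_moves(moves=[[100,0,0,-30,0,0,0],[100,0,0,-30,0,0,0],[100,0,0,-30,0,0,0],[100,0,0,-30,0,0,0],[100,0,0,0,0,0,0],[100,0,0,0,0,0,0]])

```text
clock: 5.62
position: [0.5327, 0.1415, 0.2031]
tcp_rot: [3.138, -0.001, 1.901]
wrist_force: [-0.1, 0.2, -0.2]
opening: 1.003
gripper_force: 0.0
```

```bash
python3 - <<'E'
from h import *
p,d=viewer.capture("top");W=cloud(d,*info("top"))
u,v=np.meshgrid(range(640),range(480));box=(abs(u-309)<55)&(abs(v-256)<55)
m=box&(abs(W[...,2]-.102)<.012)
hsv=cv2.cvtColor(p,cv2.COLOR_RGB2HSV);mm=m&(hsv[...,1]<60)&(hsv[...,2]>80)
n,l,st,c=cv2.connectedComponentsWithStats(mm.astype(np.uint8))
for i in range(1,n):
    if st[i,4]>12: print("post?",st[i,4],c[i],W[l==i].mean(0))
m=(box&(p.max(-1)<50)&(W[...,2]>.08)&(W[...,2]<.125)).astype(np.uint8);n,l,st,c=cv2.connectedComponentsWithStats(m)
for i in range(1,n):
    if st[i,4]>30: print(st[i,4],c[i],np.median(W[l==i],0))
c=cv2.resize(p[195:315,200:360],None,fx=4,fy=4,interpolation=cv2.INTER_CUBIC);cv2.imwrite("pics/crop2.png",c[:,:,::-1])
s=manip.read_state();print(s["position"],s["tcp_rot"])
# drift approach: yaw options from block edges
P=np.load("top_p.npy");D=np.load("top_d.npy");w=cloud(D,*info("top"));bm=((abs(u-211)<20)&(abs(v-271)<20)&(abs(w[...,2]-.046)<.005))
r=cv2.minAreaRect(w[bm][:,:2].astype(np.float32)*1000);print("block",r)
E
```

```text
post? 29 [319.4137931  210.72413793] [ 0.68102347 -0.00384031  0.10135648]
207 [314.89371981 281.46859903] [0.48974991 0.00932729 0.11474242]
[0.53175647 0.141393   0.20147938] [ 3.14074384e+00 -3.78664960e-04  1.90074095e+00]
block ((522.5863037109375, 299.4178466796875), (56.41828536987305, 53.100852966308594), 64.06063842773438)
```

View pics/crop2.png

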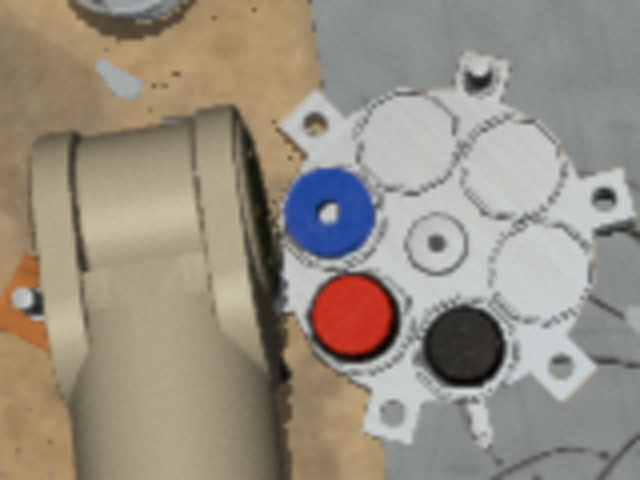

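The crop shows the flux jar at the pointer, at about (465,345), and the far post at (480,70). The measured dial angle matches the click. Next is the drift.

```bash
python3 - <<'E'
from h import *
plan([(.522,.2985,.20,1.9,5,100),(.522,.2985,.081,1.9,5,100)])
E
```

```text
[100, 30.4, 8.3, 0.3, 0, 0, np.float64(0.0)], [100, 30.4, 8.3, 0.3, 0, 0, np.float64(0.0)], [100, 30.4, 8.3, 0.3, 0, 0, np.float64(0.0)], [100, 30.4, 8.3, 0.3, 0, 0, np.float64(0.0)], [100, 30.4, 8.3, 0.3, 0, 0, np.float64(0.0)]
[100, 0.0, 0.0, 23.8, 0, 0, -0.0], [100, 0.0, 0.0, 23.8, 0, 0, -0.0], [100, 0.0, 0.0, 23.8, 0, 0, -0.0], [100, 0.0, 0.0, 23.8, 0, 0, -0.0], [100, 0.0, 0.0, 23.8, 0, 0, -0.0]
```

apply_moves(moves=[[100,30.4,8.3,0,0,0,0],[100,30.4,8.3,0,0,0,0],[100,30.4,8.3,0,0,0,0],[100,30.4,8.3,0,0,0,0],[100,30.4,8.3,0,0,0,0],[100,0,0,20,0,0,0],[100,0,0,20,0,0,0],[100,0,0,0,0,0,0]])

```text
clock: 6.33
position: [0.5186, 0.2979, 0.1554]
tcp_rot: [-3.133, 0.003, 1.902]
wrist_force: [-0.0, -0.1, -0.4]
opening: 1.0
gripper_force: 0.0
```

```bash
python3 - <<'E'
from h import *
s=manip.read_state();print(s["position"])
p,d=viewer.capture("wrist");W=cloud(d,*info("wrist"))
m=(np.linalg.norm(W[...,:2]-[.522,.2985],axis=-1)<.03)
for lo,hi in((.1,.12),(.06,.1),(.041,.049)):
    k=m&(W[...,2]>lo)&(W[...,2]<hi)&(d>.05);print(lo,k.sum(),W[k].mean(0) if k.any() else "",(np.percentile(W[k],[1,99],axis=0).round(4).tolist() if k.any() else ""))
cv2.imwrite("pics/w2.png",p[:,:,::-1])
E
```

```text
[0.51857946 0.29789731 0.1554332 ]
0.1 709 [0.5251669  0.30115687 0.10776018] [[0.5182, 0.2927, 0.1004], [0.5328, 0.3075, 0.1101]]
0.06 552 [0.5234475  0.3052496  0.08173354] [[0.5181, 0.2977, 0.0605], [0.5322, 0.3076, 0.0997]]
0.041 3336 [0.52117981 0.30355337 0.04679439] [[0.4948, 0.2737, 0.0437], [0.5505, 0.3272, 0.0483]]
```

View pics/w2.png

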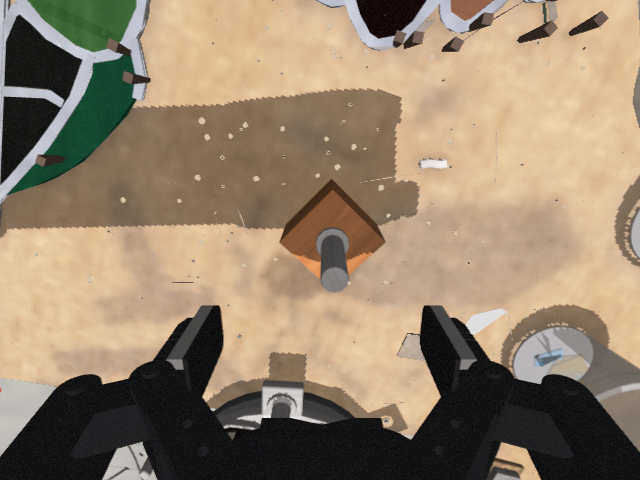

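The drift top is at about (335,280), central between the fingers and offset about 4 mm along tool y.

apply_moves(moves=[[100,0.7,4,0,0,0,0],[100,0,0,20,0,0,0],[100,0,0,20,0,0,0],[100,0,0,20,0,0,0],[100,0,0,20,0,0,0],[100,0,0,0,0,0,0],[100,0,0,0,0,0,0],[100,0,0,0,0,0,0]])

```text
clock: 7.05
position: [0.5265, 0.3007, 0.0832]
tcp_rot: [3.139, -0.0, 1.9]
wrist_force: [0.5, -0.1, 0.5]
opening: 0.996
gripper_force: 0.0
```

apply_moves(moves=[[5,0,0,0,0,0,0],[5,0,0,0,0,0,0],[5,0,0,0,0,0,0],[5,0,0,0,0,0,0],[5,0,0,0,0,0,0],[5,0,0,0,0,0,0],[5,0,0,0,0,0,0],[5,0,0,0,0,0,0]], grip_force=70)

```text
clock: 7.72
position: [0.5252, 0.3007, 0.0816]
tcp_rot: [-3.142, -0.0, 1.901]
wrist_force: [-2.0, -0.8, 4.1]
opening: 0.165
gripper_force: 68.1
```

```bash
python3 - <<'E'
from h import *
plan([(.525,.3005,.221,1.9,1,5),(.606,-.128,.221,1.9,14,5)])
E
```

```text
[5, -0.1, -0.2, -139.4, 0, 0, np.float64(0.001)]
[5, -30.8, -4.4, -0.0, 0, 0, -0.0], [5, -30.8, -4.4, -0.0, 0, 0, -0.0], [5, -30.8, -4.4, -0.0, 0, 0, -0.0], [5, -30.8, -4.4, -0.0, 0, 0, -0.0], [5, -30.8, -4.4, -0.0, 0, 0, -0.0], [5, -30.8, -4.4, -0.0, 0, 0, -0.0], [5, -30.8, -4.4, -0.0, 0, 0, -0.0], [5, -30.8, -4.4, -0.0, 0, 0, -0.0], [5, -30.8, -4.4, -0.0, 0, 0, -0.0], [5, -30.8, -4.4, -0.0, 0, 0, -0.0], [5, -30.8, -4.4, -0.0, 0, 0, -0.0], [5, -30.8, -4.4, -0.0, 0, 0, -0.0], [5, -30.8, -4.4, -0.0, 0, 0, -0.0], [5, -30.8, -4.4, -0.0, 0, 0, -0.0]
```

apply_moves(moves=[[5,0,0,-20,0,0,0],[5,0,0,-30,0,0,0],[5,0,0,-30,0,0,0],[5,0,0,-30,0,0,0],[5,0,0,-30,0,0,0],[5,0,0,0,0,0,0]])

```text
clock: 8.22
position: [0.5278, 0.3015, 0.2277]
tcp_rot: [3.133, -0.002, 1.901]
wrist_force: [0.5, -0.7, -0.4]
opening: 0.166
gripper_force: 69.3
```

apply_moves(moves=[[5,-30.8,-4.4,0,0,0,0],[5,-30.8,-4.4,0,0,0,0],[5,-30.8,-4.4,0,0,0,0],[5,-30.8,-4.4,0,0,0,0],[5,-30.8,-4.4,0,0,0,0],[5,-30.8,-4.4,0,0,0,0],[5,-30.8,-4.4,0,0,0,0]])

```text
clock: 8.8
position: [0.5658, 0.0851, 0.2208]
tcp_rot: [-3.141, -0.0, 1.901]
wrist_force: [0.1, -0.7, -0.8]
opening: 0.166
gripper_force: 69.3
```

apply_moves(moves=[[5,-30.8,-4.4,0,0,0,0],[5,-30.8,-4.4,0,0,0,0],[5,-30.8,-4.4,0,0,0,0],[5,-30.8,-4.4,0,0,0,0],[5,-30.8,-4.4,0,0,0,0],[5,-30.8,-4.4,0,0,0,0],[5,-30.8,-4.4,0,0,0,0]])

```text
clock: 9.38
position: [0.6066, -0.1287, 0.2207]
tcp_rot: [-3.141, -0.0, 1.901]
wrist_force: [1.4, 1.2, -0.7]
opening: 0.17
gripper_force: 69.3
```

apply_moves(moves=[[5,0,0,28,0,0,0],[5,0,0,28,0,0,0],[5,0,0,0,0,0,0],[5,0,0,0,0,0,0],[5,0,0,0,0,0,0],[5,0,0,0,0,0,0]])

```text
clock: 9.88
position: [0.6077, -0.1272, 0.1672]
tcp_rot: [3.139, 0.001, 1.902]
wrist_force: [-1.1, -0.5, -1.2]
opening: 0.172
gripper_force: 69.2
```

```bash
python3 - <<'E'
from h import *
s=manip.read_state();print(s["position"],s["tcp_rot"])
p,d=viewer.capture("wrist");np.savez("w3.npz",p=p,d=d,T=info("wrist")[1],s=s["position"])
cv2.imwrite("pics/w3.png",p[:,:,::-1])
E
```

```text
[ 0.60765165 -0.12715878  0.16719903] [3.13931561e+00 1.26859070e-03 1.90169009e+00]
```

View pics/w3.png

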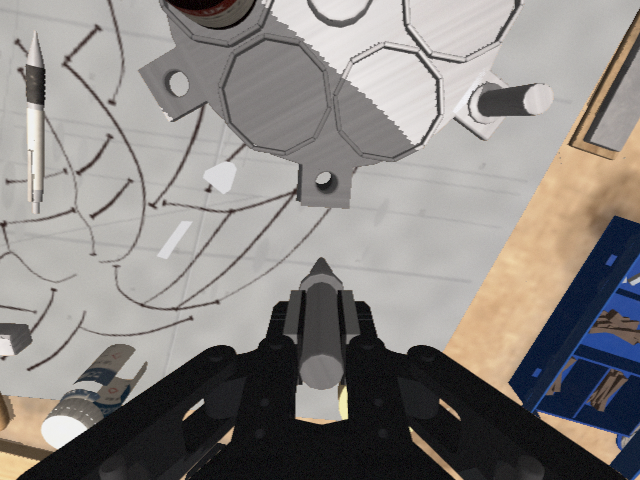

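```bash
python3 - <<'E'
from h import *
z=np.load("w3.npz");p,d,T=z["p"],z["d"],z["T"]
c=cv2.resize(p[150:270,280:370],None,fx=5,fy=5,interpolation=cv2.INTER_CUBIC);cv2.imwrite("pics/crop3.png",c[:,:,::-1])
K=viewer.camera_info("wrist")["mtx"]
print("tip exp px of TCP line:",end="")
Ti=np.linalg.inv(T)
for x,y,zz in((*z["s"][:2],z["s"][2]-.075),(.593,-.0905,.042),(.593,-.0905,.03)):
    q=Ti@[x,y,zz,1];q=K@q[:3];print((q[:2]/q[2]).round(1))
W=cloud(d,K,T);m=(abs(W[...,2]-.042)<.004);print(np.median(W[m][:,2]))
E
```

```text
tip exp px of TCP line:[321.5 260.7]
[318.7 183. ]
[318.8 180.2]
0.04043409018191066
```

View pics/crop3.png

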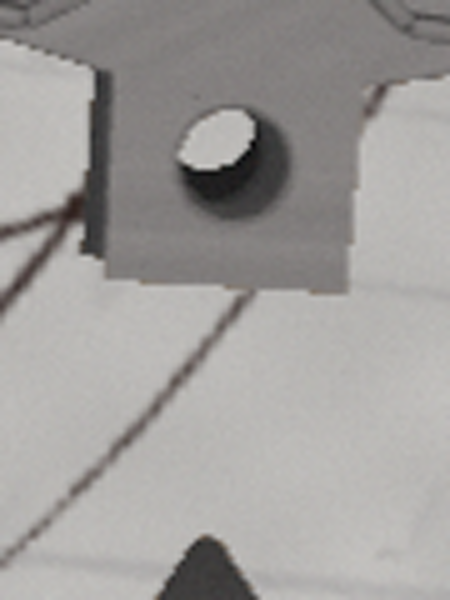

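```bash
python3 - <<'E'
from h import *
z=np.load("w3.npz");T=z["T"];K=viewer.camera_info("wrist")["mtx"]
h=ray("wrist",327,182.6,.042,(K,T));t=ray("wrist",321.2,259.5,z["s"][2]-.075,(K,T));L=h[:2]+.0036*np.array([-.97,-.242])
print("dialhole",h,"tip",t,"lock",L, "check r",np.linalg.norm(h[:2]-[.5643,.0257]))
s=manip.read_state();print(s["position"])
plan([(L[0],L[1],.165,1.9,1,5)])
E
```

```text
dialhole [ 0.59855933 -0.08829712  0.042     ] tip [ 0.60718914 -0.12646749  0.09219903] lock [ 0.59506733 -0.08916832] check r 0.11903379876148207
[ 0.6076637  -0.12712251  0.16719508]
[5, 40.0, 0.4, 2.2, 0, 0, np.float64(0.002)]
```

Hole rim is at about (327,183) with the fixed hole showing to its lower left. The tip is at (321,259), in line with the tool.

apply_moves(moves=[[5,20,0.2,0,0,0,0],[5,20,0.2,0,0,0,0],[5,0,0,20,0,0,0],[5,0,0,20,0,0,0],[5,0,0,0,0,0,0],[5,0,0,0,0,0,0],[5,0,0,0,0,0,0]])

```text
clock: 10.52
position: [0.5949, -0.0898, 0.127]
tcp_rot: [3.14, 0.001, 1.901]
wrist_force: [0.5, 0.0, -0.6]
opening: 0.164
gripper_force: 69.2
```

```bash
python3 - <<'E'
from h import *
s=manip.read_state();print(s["position"],s["tcp_rot"])
plan([(.5951,-.0892,.12,1.9,1,5)])
E
```

```text
[ 0.59489024 -0.08977206  0.12699549] [3.13985955e+00 1.04583062e-03 1.90053455e+00]
[5, 0.5, 0.4, 7.0, 0, 0, np.float64(0.001)]
```

apply_moves(moves=[[5,0.5,0.4,5,0,0,0],[5,0,0,5,0,0,0],[5,0,0,5,0,0,0],[5,0,0,5,0,0,0],[5,0,0,4,0,0,0],[5,0,0,0,0,0,0]])

```text
clock: 11.02
position: [0.5947, -0.0886, 0.1007]
tcp_rot: [3.141, 0.0, 1.901]
wrist_force: [2.4, 0.4, -3.9]
opening: 0.165
gripper_force: 69.1
```

apply_moves(moves=[[5,0,0,4,0,0,0],[5,0,0,4,0,0,0],[5,0,0,3,0,0,0],[5,0,0,0,0,0,0]])

```text
clock: 11.35
position: [0.5953, -0.0885, 0.0902]
tcp_rot: [3.14, 0.001, 1.901]
wrist_force: [5.3, 0.6, -1.1]
opening: 0.165
gripper_force: 69.2
```

Entering well with small lateral force (dial being drawn). Continuing.

apply_moves(moves=[[5,0,0,3,0,0,0],[5,0,0,3,0,0,0],[5,0,0,2,0,0,0],[5,0,0,0,0,0,0],[5,0,0,0,0,0,0]])

```text
clock: 11.77
position: [0.5949, -0.0887, 0.0822]
tcp_rot: [3.141, 0.001, 1.901]
wrist_force: [4.8, 0.6, -0.3]
opening: 0.173
gripper_force: 69.4
```

apply_moves(moves=[[5,0,0,3,0,0,0],[5,0,0,2,0,0,0],[5,0,0,0,0,0,0],[5,0,0,0,0,0,0]])

```text
clock: 12.1
position: [0.5949, -0.0888, 0.0775]
tcp_rot: [3.14, 0.001, 1.901]
wrist_force: [4.8, 0.8, 4.4]
opening: 0.169
gripper_force: 70.0
```

apply_moves(moves=[[5,0,0,1,0,0,0],[5,0,0,0.5,0,0,0],[5,0,0,0,0,0,0]])

```text
clock: 12.35
position: [0.5953, -0.0888, 0.0774]
tcp_rot: [3.139, 0.0, 1.901]
wrist_force: [1.5, 0.8, 15.1]
opening: 0.169
gripper_force: 71.2
```

apply_moves(moves=[[100,0,0,0,0,0,0],[100,0,0,0,0,0,0],[100,0,0,0,0,0,0],[100,0,0,0,0,0,0],[100,0,0,0,0,0,0],[100,0,0,0,0,0,0]])

```text
clock: 12.85
position: [0.5938, -0.0888, 0.0753]
tcp_rot: [-3.14, -0.0, 1.901]
wrist_force: [-1.2, 0.6, -0.0]
opening: 0.988
gripper_force: 0.0
```

apply_moves(moves=[[100,0,0,-15,0,0,0],[100,0,0,-30,0,0,0],[100,0,0,-30,0,0,0],[100,-25,0,-30,0,0,0],[100,-25,0,0,0,0,0],[100,0,0,0,0,0,0],[100,0,0,0,0,0,0]])

```text
clock: 13.43
position: [0.6103, -0.1381, 0.1811]
tcp_rot: [3.142, 0.001, 1.898]
wrist_force: [-0.1, -0.1, 0.1]
opening: 0.998
gripper_force: 0.0
```

```bash
python3 - <<'E'
from h import *
print(manip.read_state()["position"])
p,d=viewer.capture("wrist");W=cloud(d,*info("wrist"))
m=(np.linalg.norm(W[...,:2]-[.595,-.089],axis=-1)<.02)&(d>.05)
for lo,hi in((.095,.12),(.045,.051),(.037,.0445)):
    k=m&(W[...,2]>lo)&(W[...,2]<hi);print(lo,k.sum(),W[k].mean(0) if k.any() else "")
cv2.imwrite("pics/w4.png",p[:,:,::-1])
E
```

```text
[ 0.61029728 -0.13805018  0.18106953]
0.095 581 [ 0.59495944 -0.08706885  0.10148765]
0.045 105 [ 0.59241134 -0.08279168  0.04578192]
0.037 1174 [ 0.59439249 -0.0849443   0.04021075]
```

View pics/w4.png

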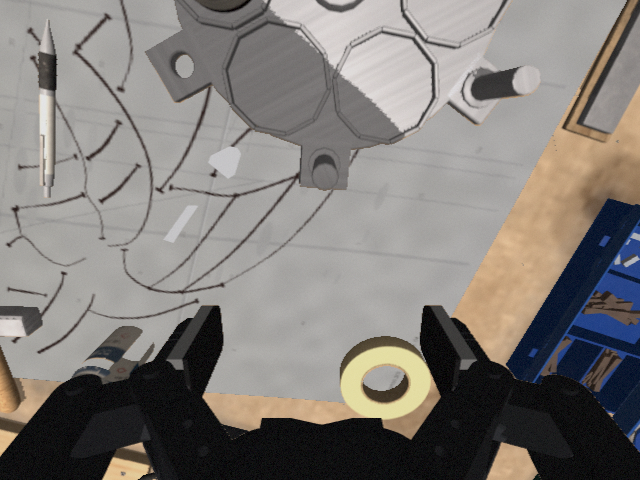

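The drift stands upright in the lug at about (324,170) with its collar on the dial and its top at about 0.10 m, so it is home. The gripper is clear, so I'm handing in.

```bash
python3 -c "
from cell import job
print(job.hand_in())"
```

```text
the job is handed in; nothing more can be done
None
```

The turret is turned one click clockwise with the flux jar at the pointer, and the drift is seated to its collar in the lock hole. The job was handed in at about 13.5 s; hand-in returned no verdict, and I took no final picture of the jars or bystanders.

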